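# Set the bench air valve two turns open

## Robot

A 6-joint arm with a two-finger parallel gripper is mounted at the origin on the work surface. World frame = base frame: x ahead of the robot, y to its left, z up, the work surface at z = 0. Lengths are in m, angles in degrees, forces in N, time in s.
With the tool pointing down it reaches from about 0.4 to 0.825 m from the base axis. Payload 7 kg.
Tool frame: the origin (TCP) lies midway between the tips of the shut fingers; the grasp point (between the pads) lies 19 mm behind it; z points along the fingers, y is the line along which they close (so a half turn about z gives the same grasp; the last joint's range is limited). The gripper opens to 88 mm and grips with 3 to 60 N. Pads are 19 mm wide; open, the fingers measure 130 mm over their backs; the gripper's body (78 mm by 193 mm) begins 47 mm behind the grasp point.
Start: joints at [81.538, 20.546, 0.682, 0, -70.136, -16.507], TCP at [0.285, 0.612, 0.227] pointing down, gripper open.
Joint ranges: [-176.03, 176.03], [-82.01, 121.73], [-58.28, 71.71], [-173.87, 95.51], [-174.79, -0.11], [-173.66, 173.66]. Speed limits (degrees/s): [136.94, 136.94, 172.46, 180, 180, 180].

## Interface

Orientations are given as [roll, pitch, yaw] about the fixed x, y, z axes, in that order (R = Rz(yaw) Ry(pitch) Rx(roll)).
In Python, from plant import ctrl, viewer, close_job gives the robot as it stands. The module is installed in compiled form; this text tells all that it offers.
- The arm moves only by the tool step_arm, never from a script. Its argument "moves" is a list that holds one entry, the list of rows, each a list of 5 numbers: the shift along the world's x, y, z in cm, then the turn about the world's z in rad, then the finger opening in cm, from 0 to 8.76. In form: [[[tx, ty, tz, twist, grip], ...]]. A call has 1 to 10 rows; each row shifts and turns the commanded pose from where the row before left it; what a row does not reach is not made up. A row lasts 1/10 s, in which the tool goes at most 50 mm and 8.59 degrees, less where a joint would pass 70% of its speed; a pose out of reach is approached as far as the arm can. A call with a gripper value outside its range is refused whole. The fingers move at their own pace and stop on an object; the grip force is fixed at half the most. Time passes only in rows, so rows that do not move let the fingers close. It gives the time, the measured TCP pose, the force, the opening and the grip force at its end, in the units of the state.
- ctrl.get_obs(): the state, without advancing time (a new reading comes with each control period).
- viewer.snapshot(name): name is "scene" or "top"; returns (picture, depth): 400x640x3 uint8, blue, green, red; 400x640 float32, m along the optical axis (not along the pixel's ray), 0 where there is no reading.
- viewer.camera_info(name): a dict with "camera_matrix" (3x3 intrinsics, pixels), "eye" and "orientation" of the camera in the world. Camera axes: x right, y down, z forward; pixel columns grow to the right and rows downward; lengths in m; the calibration is good to about 2 mm. A picture is of the moment at which its call begins. camera_info takes no time and is no camera call.
- close_job(): hands the job in; it is judged then, once.
The state is a dict: "clock": time; "joint_pos": joint angles; "qvel": joint speeds; "tau": joint torques, N m; "tool_pos": TCP position; "orientation": TCP orientation; "force": force on the tool from outside, world axes, zero at the start; "moment": the same for the moment, N m; "opening": finger opening in m; "gripper_force": force on a finger pad.
Only numpy, scipy, OpenCV 4.12 (cv2) and the standard library are available. Lean on these libraries where they do the work, as an engineer would, in place of code of your own. Each camera call takes 0.05 s, during which the arm holds its last target. There are 200 camera calls.

## Task

The spray can is standing too close to the bench air valve for a hand to swing the handle round: first stand it upright in the blue tray, in the free space beside the tin. Then take the black handle of the red wheel, screw the valve shut (clockwise seen from above) until it stops, and back it off exactly two full turns. Finish still gripping the handle there, hand closed round it, ready to shut the valve again while the line is charged; do not disturb the tin, the bust or the tape measure, and never open the valve much past two turns.

Things in the scene. Friction and masses are not known exactly. Their poses are not given: they have to be found in the camera images.
- wheel (a joint): opening of the valve: angle of the red handwheel in rad, 0 = screwed shut against its hard stop, growing anticlockwise seen from above (opening), 6.283 per full turn. It starts somewhere between 0.5 and 1.5 turns open, has a steady drag of about 0.2 N m (4 N at the handle), no spring, and stays where it is left
- wheel_axis (a point): the point on the vertical axis of the handwheel in the plane of its rim, 125 mm above the bench. Fixed to the valve: x and y as the valve's (y along its pipe). Red wheel: rim 100 mm in diameter at its centre line, 12 mm thick (top of the rim 131 mm above the bench), does not rise; only the thin steel stem in the hub rises 3 mm per opening turn, at most 30 mm above the rim's plane
- handle: the black revolving handle standing upright on the wheel's rim, round, 20 mm in diameter, 52 mm long; origin at its middle, 160 mm above the bench, 50 mm out from the wheel axis; from 134 to 186 mm above the bench. It spins freely on its own pin, so that a hand gripping it can go round in a circle without turning. When the wheel joint reads 0 the handle lies on the x axis of wheel_axis; it goes round with the wheel. Grip it near its middle
- can_mid (a point): centre, half-way up, of the spray can (yellow cap and body with a blue band), a straight cylinder 53 mm in diameter and 205 mm tall, z its upward axis, 0.15 to 0.4 kg; stands on the bench on the robot's side of the wheel, its surface 5 to 20 mm outside the path of the handle. Take it from above by its upper third (cap), fingers left and right as seen from the wheel, with a firm grip, and carry it smoothly
- tray: shallow blue open tray, 200 mm (its x) by 140 mm (its y), 30 mm high, walls and floor 4 mm thick, fixed to the bench; origin under its centre on the bench, z up. It lies left or right of the valve, the bust on the other side
- tray_spot (a point): middle of the free space in the tray, on its inner floor 4 mm above the bench; 48 mm from the tray's centre along its +x
- tin: round wax tin with brass lid, 70 mm in diameter, 56 mm tall, standing in the -x half of the tray; origin under its centre. Leave alone
- bust: small green bronze bust on a square stone plinth, 85 mm square, 164 mm tall, standing on the bench; origin under its centre. Leave alone
- tape: green tape measure, 70 x 40 mm, 62 mm tall, on the bench beyond the valve; origin under its centre. Leave alone
Mind the look-alikes: they are no part of the job. Several things have the shape of the tray; the one meant has the colours described above.

How it is judged (in metres and radians):
On the way, in this order (a step that is already met when the one before it is completed fails the run):
1. the spray can stands upright in the tray, let go (x of can_mid in the frame of tray between -0.08 and 0.08 m and y of can_mid in the frame of tray between -0.05 and 0.05 m and z of can_mid in the frame of tray below 0.116 m and angle between can_mid's own z axis and vertical below 0.12 rad and contact force between the fingers and can below 0.1 N), for 0.3 s.
2. the valve is screwed shut to its stop (value of joint wheel below 0.06 rad), for 0.2 s.
At the end, for the whole second after the job is handed in: the wheel stands two full turns (12.57 rad, within 0.2 rad or 11 degrees) open from its stop and at rest, the handle is still held between the fingers near its middle (grasp point within 22 mm, more than 3 N), and the can stands upright (within 0.12 rad) on the floor of the tray, let go (all of step 1 and value of joint wheel between 12.3664 and 12.7664 rad and velocity of joint wheel between -0.1 and 0.1 rad/s and distance between the grasp point and handle below 0.022 m and contact force between the fingers and handle above 3 N); the arm keeps its last pose, push and grip.
It fails at once if a bystander (tin, bust or tape measure) is pushed more than 25 mm or tipped (distance of any of tin, bust, tape from where it was at the start of the episode above 0.025 m or angle between any of tin, bust, tape's own z axis and vertical above 0.35 rad).
It fails at once if the valve is opened more than 2.3 turns (value of joint wheel above 14.45 rad).
It also fails if it takes over 72 s, if anything falls off the work surface, if the arm or the gripper's body presses on something with over 40 N, if the wrist force passes 120 N, or if a joint passes its speed limit or range.

## Working session

There is one attempt and no reset: what is moved stays moved. The work goes in short steps, Python scripts to look and compute and a tool call to move; the robot and the scene stay as the last step left them, time stands still between calls to the robot, and variables do not carry over. Pictures are saved under pics/ and viewed, at most 10 in all, crops included, and the job is handed in when it is done.

Besides the shell and the picture viewer there is one more tool, called after "Emit:" as name(argument=value, ...), one argument or row to a line, values as JSON. step_arm: Moves the arm, as the interface text tells. Its arguments: {"type":"object","properties":{"moves":{"type":"array","items":{"type":"array","items":{"type":"array","items":{"type":"number"}}}}},"required":["moves"]}

```bash
mkdir -p pics
cat > h.py <<'E'
import numpy as np,cv2
from plant import ctrl,viewer,close_job
def snap(n,tag):
    im,d=viewer.snapshot(n); cv2.imwrite(f'pics/{tag}.png',im); np.savez(f'pics/{tag}.npz',im=im,d=d); return im,d
E
python3 - <<'E'
from h import *
for n in('scene','top'):
    i=viewer.camera_info(n);print(n,i)
    im,d=snap(n,n+'0');print(d.min(),d.max())
print(ctrl.get_obs())
E
```

```text
scene {'camera_matrix': array([[410.37669897,   0.        , 318.14976188],
       [  0.        , 410.37669897, 202.72443684],
       [  0.        ,   0.        ,   1.        ]]), 'eye': array([1.0701905 , 0.28767055, 0.84449961]), 'orientation': array([-137.60251244,   -0.46163287,  115.74287674])}
0.0 3.650805
top {'camera_matrix': array([[407.42665977,   0.        , 323.22169353],
       [  0.        , 407.42665977, 204.40549157],
       [  0.        ,   0.        ,   1.        ]]), 'eye': array([0.24916981, 0.0100753 , 1.20447315]), 'orientation': array([-169.41523607,   -0.21137648,  -88.47653995])}
0.0 2.2222733
{'clock': 0.1, 'joint_pos': array([ 8.15393995e+01,  2.05877053e+01,  6.40833037e-01, -1.69270919e-02,
       -7.01348176e+01, -1.65070946e+01]), 'qvel': array([-0.09825094, -0.11231004, -0.04904183,  0.13131314, -0.10158109,
        0.02632113]), 'tau': array([ 4.25221219e-05, -5.84164417e+01,  2.93752116e+01,  7.01537937e+00,
        1.01960273e-02, -5.06822948e-05]), 'tool_pos': array([0.28476864, 0.61153447, 0.22572844]), 'orientation': array([ 1.79917155e+02, -7.95526581e-03, -2.49734526e+01]), 'force': array([-0.24605464, -0.18822104,  0.03586216]), 'moment': array([ 0.02850777,  0.02555204, -0.0157197 ]), 'gripper_force': 0.0, 'opening': 0.08764965648459998}
```

View pics/scene0.png

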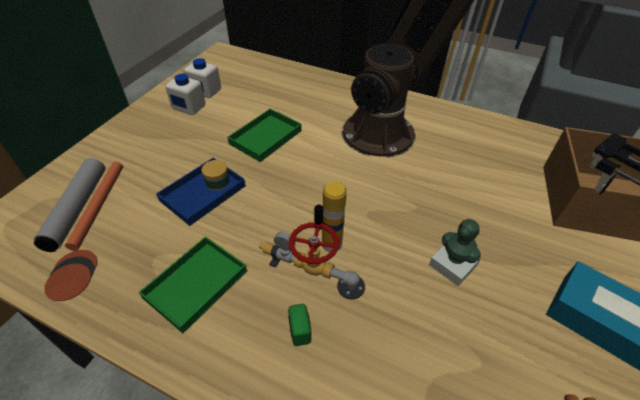

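View pics/top0.png

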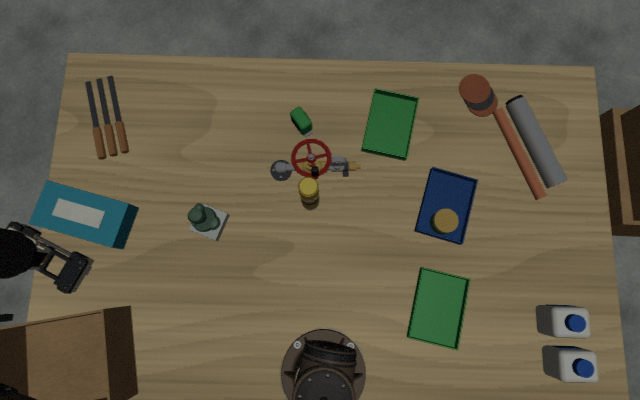

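The scene view shows the can (334,210) in front of the red wheel (314,243), with the handle at (319,214). The blue tray is at (201,190) with the tin at (215,175), the bust at (460,250), and the tape at (300,324). The top view shows the can cap (309,188), wheel (311,158), handle (315,172), tray (446,205), tin (446,221), bust (207,220), and tape (301,121).

```bash
cat >> h.py <<'E'
from scipy.spatial.transform import Rotation as Ro
def cam(n):
    i=viewer.camera_info(n); return i['camera_matrix'],np.array(i['eye']),Ro.from_euler('xyz',i['orientation'],degrees=True).as_matrix()
def ray(n,uv,z):
    K,e,R=cam(n); uv=np.atleast_2d(np.asarray(uv,float))
    r=np.c_[uv,np.ones(len(uv))]@np.linalg.inv(K).T@R.T
    return e+r*((z-e[2])/r[:,2])[:,None]
def cloud(n,d):
    K,e,R=cam(n); v,u=np.mgrid[:d.shape[0],:d.shape[1]]
    p=np.stack([(u-K[0,2])/K[0,0]*d,(v-K[1,2])/K[1,1]*d,d],-1)
    return p@R.T+e
def blob(m,box):
    x0,y0,x1,y1=box; q=np.zeros(m.shape,np.uint8); q[y0:y1,x0:x1]=m[y0:y1,x0:x1]
    n,l,s,c=cv2.connectedComponentsWithStats(q); return l==1+np.argmax(s[1:,4])
E
python3 - <<'E'
from h import *
B={'scene':dict(can=(310,170,360,260),wheel=(280,215,350,270),tray=(150,150,250,225),bust=(425,210,490,290),tape=(280,295,320,350),handle=(305,195,328,235),tin=(195,155,235,195)),
'top':dict(can=(295,173,325,210),wheel=(285,135,340,182),tray=(405,160,485,250),bust=(180,195,235,245),tape=(285,100,320,140),handle=(305,162,325,182),tin=(425,200,465,240))}
for n in B:
    f=np.load(f'pics/{n}0.npz');im,d=f['im'],f['d'];P=cloud(n,d);h,s,v=cv2.split(cv2.cvtColor(im,cv2.COLOR_BGR2HSV))
    M=dict(can=(h>20)&(h<32)&(s>180)&(v>80),wheel=((h<6)|(h>174))&(s>150)&(v>60),tray=(h>105)&(h<130)&(s>130),bust=(h>40)&(h<95)&(s>40),tape=(h>45)&(h<80)&(s>120),handle=v<40,tin=(h>12)&(h<30)&(s>110))
    for k,m in M.items():
        b=blob(m,B[n][k]);p=P[b&(d>0)];p=p[p[:,2]>.01]
        if k in('wheel','can','handle','bust','tape','tin'):
            zt=np.percentile(p[:,2],97);t=p[p[:,2]>zt-.012]
            print(n,k,b.sum(),'med',p.mean(0).round(3),'zt',zt.round(3),'top mean',t.mean(0).round(4),'ext',t.min(0).round(3),t.max(0).round(3))
        if k=='wheel':
            t=p[abs(p[:,2]-.128)<.012]; A=np.c_[2*t[:,:2],np.ones(len(t))];c=np.linalg.lstsq(A,(t[:,:2]**2).sum(1),rcond=None)[0];print('  circ',c[:2].round(4),np.sqrt(c[2]+c[0]**2+c[1]**2))
            c=cv2.findContours(b.astype(np.uint8),0,1)[0][0];q=ray(n,c[:,0],.127)[:,:2].astype(np.float32);print('  hull circ',cv2.minEnclosingCircle(cv2.convexHull(q)))
        if k=='tray':
            c=max(cv2.findContours(b.astype(np.uint8),0,1)[0],key=len);hu=cv2.convexHull(c)[:,0]
            print('  tray',cv2.minAreaRect(ray(n,hu,.03)[:,:2].astype(np.float32)))
E
```

```text
scene can 426 med [0.497 0.056 0.195] zt 0.206 top mean [0.4927 0.0542 0.2023] ext [0.467 0.03  0.194] [0.512 0.077 0.208]
scene wheel 777 med [0.589 0.052 0.128] zt 0.132 top mean [0.5886 0.0518 0.128 ] ext [ 0.531 -0.004  0.121] [0.639 0.103 0.134]
  circ [0.5867 0.0502] 0.044634631145719014
  hull circ ((0.5851611495018005, 0.050463806837797165), 0.05598444864153862)
  tray ((0.49196672439575195, -0.3409739136695862), (0.15556232631206512, 0.20317572355270386), 75.07518768310547)
scene bust 1116 med [0.428 0.344 0.106] zt 0.16 top mean [0.4247 0.3428 0.1562] ext [0.401 0.326 0.148] [0.447 0.363 0.165]
scene tape 725 med [0.738 0.092 0.054] zt 0.063 top mean [0.7334 0.0888 0.0598] ext [0.697 0.057 0.051] [0.765 0.119 0.066]
scene handle 146 med [0.54  0.039 0.165] zt 0.186 top mean [0.5397 0.0386 0.1827] ext [0.531 0.03  0.174] [0.547 0.046 0.188]
scene tin 474 med [ 0.434 -0.335  0.057] zt 0.062 top mean [ 0.4338 -0.3345  0.0582] ext [ 0.396 -0.372  0.05 ] [ 0.467 -0.301  0.063]Traceback (most recent call last):
  File "<stdin>", line 8, in <module>
  File "h.py", line 18, in blob
    n,l,s,c=cv2.connectedComponentsWithStats(q); return l==1+np.argmax(s[1:,4])
                                                             ~~~~~~~~~^^^^^^^^^
    return _wrapfunc(a, 'argmax', axis=axis, out=out, **kwds)
    return bound(*args, **kwds)
ValueError: attempt to get argmax of an empty sequence
```

Run:
```python
from h import *
n='top';f=np.load('pics/top0.npz');im,d=f['im'],f['d'];P=cloud(n,d);h,s,v=cv2.split(cv2.cvtColor(im,cv2.COLOR_BGR2HSV))
for uv in((309,183),(311,139),(446,190),(315,172),(446,221)):print(uv,h[uv[::-1]],s[uv[::-1]],v[uv[::-1]],P[uv[::-1]].round(3))
def circ(q):return cv2.minEnclosingCircle(q[:,:2].astype(np.float32))
def box(x0,y0,x1,y1):
    m=np.zeros(d.shape,bool);m[y0:y1,x0:x1]=1;return m&(d>0)
z=P[...,2]
p=P[box(285,135,340,182)&(abs(z-.128)<.008)&((h<8)|(h>172))&(s>120)];print('wheel',circ(p),p.mean(0))
p=P[box(295,170,325,215)&(z>.198)&(z<.215)];print('can',circ(p),p.mean(0),len(p))
p=P[box(300,160,330,182)&(z>.178)&(z<.193)];print('handle',circ(p),p.mean(0),len(p))
p=P[box(405,160,485,250)&(h>105)&(h<130)&(s>120)&(z>.022)&(z<.04)];r=cv2.minAreaRect(p[:,:2].astype(np.float32));print('tray',r,len(p))
p=P[box(425,200,465,240)&(z>.052)&(z<.07)];print('tin',circ(p),p.mean(0))
f=np.load('pics/scene0.npz');im2,d2=f['im'],f['d'];P2=cloud('scene',d2);z=P2[...,2]
m=np.zeros(z.shape,bool);m[165:215,310:360]=1
p=P2[m&(z>.2)&(z<.213)&(d2>0)];print('can scene',circ(p),p.mean(0),len(p))
```

```text
(309, 183) 26 148 138 [0.49  0.049 0.205]
(311, 139) 0 195 94 [0.249 0.01  1.204]
(446, 190) 109 176 77 [ 0.527 -0.357  0.007]
(315, 172) 60 85 3 [0.524 0.035 0.185]
(446, 221) 21 139 114 [ 0.424 -0.338  0.062]
wheel ((0.5777865648269653, 0.04850897938013077), 0.05753595009446144) [0.58201906 0.04922704 0.12930943]
can ((0.48212477564811707, 0.05061304196715355), 0.026242626830935478) [0.48138272 0.05046762 0.20419149] 307
handle ((0.53191077709198, 0.03615042567253113), 0.00983620248734951) [0.53123245 0.03610273 0.1845851 ] 49
tray ((0.47966688871383667, -0.3510386347770691), (0.13777349889278412, 0.2004936933517456), 74.78205108642578) 304
tin ((0.4277847707271576, -0.3386448621749878), 0.035370271652936935) [ 0.42666497 -0.33789907  0.05973125]
can scene ((0.48662611842155457, 0.05198691785335541), 0.02493094652891159) [0.48770673 0.05258878 0.20355116] 276
```

Emit:
step_arm(
  moves=[
    [[1.5,-4.3,0.5,0.0436,8.7],[1.5,-4.3,0.5,0.0436,8.7],[1.5,-4.3,0.5,0.0436,8.7],[1.5,-4.3,0.5,0.0436,8.7],[1.5,-4.3,0.5,0.0436,8.7],[1.5,-4.3,0.5,0.0436,8.7],[1.5,-4.3,0.5,0.0436,8.7],[1.5,-4.3,0.5,0.0436,8.7],[1.5,-4.3,0.5,0.0436,8.7],[1.5,-4.3,0.5,0.0436,8.7]],
  ],
)

```text
clock: 1.1
tool_pos: [0.4349, 0.18, 0.2768]
orientation: [-180.0, -0.0, 0.1]
force: [0.4, 1.0, -0.9]
opening: 0.0869
gripper_force: 0.0
```

Emit:
step_arm(
  moves=[
    [[1.2,-3.2,0,0,8.7],[1.2,-3.2,0,0,8.7],[1.3,-3.2,0,0,8.7],[1.3,-3.3,0,0,8.7],[0,0,0,0,8.7],[0,0,0,0,8.7]],
  ],
)

```text
clock: 1.7
tool_pos: [0.4848, 0.0521, 0.2762]
orientation: [180.0, 0.0, -0.1]
force: [-0.6, 0.4, -0.7]
opening: 0.0868
gripper_force: 0.0
```

Run:
```python
from h import *
snap('scene','scene1');im,d=snap('top','top1');print(ctrl.get_obs()['tool_pos'])
a=cv2.imread('pics/scene1.png')[140:290,220:420];cv2.imwrite('pics/c1.png',cv2.resize(np.hstack([a,im[110:260,210:410]]),None,fx=2,fy=2))
```

```text
[0.48470055 0.0531978  0.27639763]
```

View pics/c1.png

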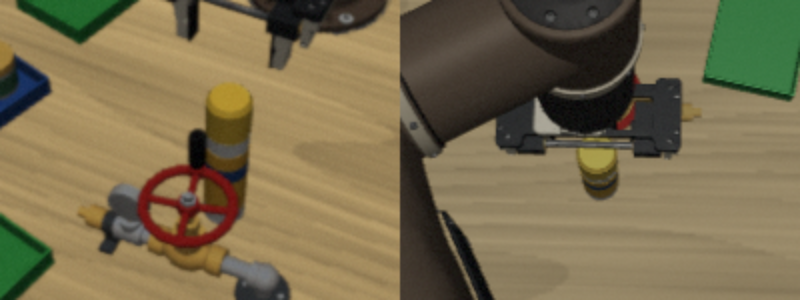

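Run:
```python
from h import *
print(ray('scene',[(313,158),(358,172),(335.5,165)],.276))
```

```text
[[0.49173915 0.00192374 0.276     ]
 [0.489665   0.10202017 0.276     ]
 [0.49068511 0.05279057 0.276     ]]
```

The crop shows the open fingers straddling above the can cap (tips near scene pixels (313,158) and (358,172)). They line up, so I descend and grip.

Emit:
step_arm(
  moves=[
    [[0,0,-2.5,0,8.7],[0,0,-2.5,0,8.7],[0,0,-2.5,0,8.7],[0,-0.1,-2.0,0,8.7],[0,0,-1.5,0,8.7],[0,0,0,0,3],[0,0,0,0,3],[0,0,0,0,3],[0,0,0,0,3],[0,0,0,0,3]],
  ],
)

```text
clock: 2.8
tool_pos: [0.4852, 0.0521, 0.1673]
orientation: [-180.0, -0.1, 0.0]
force: [-0.2, -1.2, 0.1]
opening: 0.0524
gripper_force: 24.2
```

Emit:
step_arm(
  moves=[
    [[0,0,0.5,0,3],[0,0,1,0,3],[0,0,2,0,3],[0,0,2,0,3],[0,-0.5,1,0,3],[0,-1,0.5,0,3],[0.2,-2,0,0,3],[0.3,-3,0,0,3],[0.3,-3,0,0,3],[0.3,-3,0,0,3]],
  ],
)

```text
clock: 3.8
tool_pos: [0.4952, -0.0748, 0.2359]
orientation: [-180.0, 0.1, 0.0]
force: [0.5, 0.1, -3.2]
opening: 0.0526
gripper_force: 30.0
```

Emit:
step_arm(
  moves=[
    [[0.4,-3.5,0,0,3],[0.4,-3.5,0,0,3],[0.4,-3.5,0,0,3],[0.4,-3.5,0,0,3],[0.4,-3.5,0,0,3],[0.4,-3.5,0,0,3],[0.4,-3,0,0,3],[0.3,-2.5,0,0,3],[0.2,-1.5,0,0,3],[0,-0.7,0,0,3]],
  ],
)

```text
clock: 4.8
tool_pos: [0.5281, -0.3616, 0.2353]
orientation: [-180.0, 0.1, -0.1]
force: [-0.7, -0.2, -3.3]
opening: 0.0525
gripper_force: 30.0
```

Emit:
step_arm(
  moves=[
    [[0,-0.2,0,0,3],[0,0,0,0,3],[0,0,0,0,3]],
  ],
)

```text
clock: 5.1
tool_pos: [0.529, -0.3612, 0.2368]
orientation: [-180.0, -0.0, 0.1]
force: [-0.4, 0.0, -3.9]
opening: 0.0525
gripper_force: 30.0
```

Run:
```python
from h import *
print(ctrl.get_obs()['tool_pos'],ctrl.get_obs()['gripper_force'])
im,d=snap('scene','scene2');t,_=snap('top','top2')
cv2.imwrite('pics/c2.png',cv2.resize(np.hstack([im[90:240,110:310],t[130:280,350:550]]),None,fx=2,fy=2))
```

```text
[ 0.52895032 -0.3612307   0.23677142] 29.98689204454422
```

View pics/c2.png

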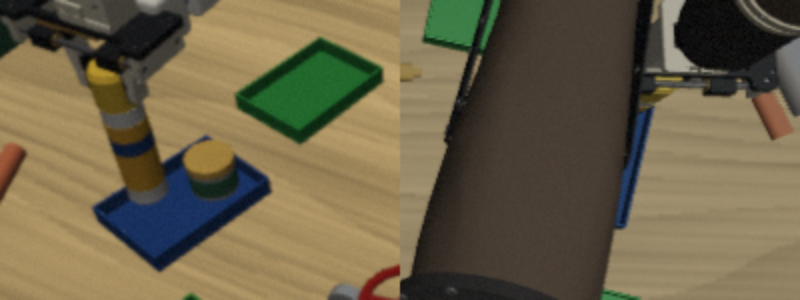

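The can hangs upright over the free half of the tray (base about (184,188) in scene), with the tin clear at (215,175). Lowering it now.

Emit:
step_arm(
  moves=[
    [[0,0,-0.8,0,3],[0,0,-1.5,0,3],[0,0,-1.5,0,3],[0,0,-1.2,0,3],[0,0,-0.8,0,3],[0,0,-0.3,0,3],[0,0,-0.2,0,3],[0,0,-0.1,0,3],[0,0,0,0,3],[0,0,0,0,3]],
  ],
)

```text
clock: 6.2
tool_pos: [0.5292, -0.3622, 0.1731]
orientation: [180.0, -0.0, 0.0]
force: [0.2, 0.5, -2.8]
opening: 0.0526
gripper_force: 30.0
```

Emit:
step_arm(
  moves=[
    [[0,0,-0.1,0,3],[0,0,-0.1,0,3],[0,0,0,0,3]],
  ],
)

```text
clock: 6.5
tool_pos: [0.5293, -0.3623, 0.1713]
orientation: [180.0, -0.1, 0.0]
force: [-0.6, 0.3, 1.2]
opening: 0.0526
gripper_force: 30.0
```

Emit:
step_arm(
  moves=[
    [[0,0,0,0,6],[0,0,0,0,7],[0,0,0,0,8.7],[0,0,0,0,8.7],[0,0,1,0,8.7],[0,0,2,0,8.7],[0,0,3,0,8.7],[0,0,3,0,8.7],[0,2,1,0,8.7],[0,3,0,0,8.7]],
  ],
)

```text
clock: 7.5
tool_pos: [0.5298, -0.3131, 0.2735]
orientation: [179.9, -0.2, -0.1]
force: [-0.0, 0.8, 0.2]
opening: 0.0869
gripper_force: 0.0
```

Emit:
step_arm(
  moves=[
    [[0,4.5,0,0,8.7],[0,4.5,0,0,8.7],[0,4.5,0,0,8.7],[0,4.5,0,0,8.7],[0,4,0,0,7],[0,3,0,0,6],[0,2,0,0,6],[0,0,0,0,6]],
  ],
)

```text
clock: 8.3
tool_pos: [0.5292, -0.04, 0.2716]
orientation: [-180.0, -0.1, 0.2]
force: [0.3, -0.2, 0.4]
opening: 0.0626
gripper_force: 0.0
```

Run:
```python
from h import *
print(ctrl.get_obs()['tool_pos'])
im,d=snap('scene','scene3');t,_=snap('top','top3');P=cloud('scene',d)
z=P[...,2];h,s,v=cv2.split(cv2.cvtColor(im,cv2.COLOR_BGR2HSV))
m=np.zeros(z.shape,bool);m[70:200,130:230]=1
p=P[m&(z>.203)&(z<.22)&(d>0)];print('can top',p.mean(0),len(p))
m=np.zeros(z.shape,bool);m[190:240,295:335]=1
p=P[m&(z>.175)&(z<.192)&(d>0)&(v<60)];print('handle',p.mean(0),len(p))
cv2.imwrite('pics/c3.png',cv2.resize(np.hstack([im[80:280,130:380],t[110:310,240:490]]),None,fx=1.6,fy=1.6))
```

```text
[ 0.52917626 -0.04002669  0.27160747]
can top [ 0.53190199 -0.35931026  0.20716122] 223
handle [0.53915721 0.03815942 0.1824088 ] 56
```

View pics/c3.png

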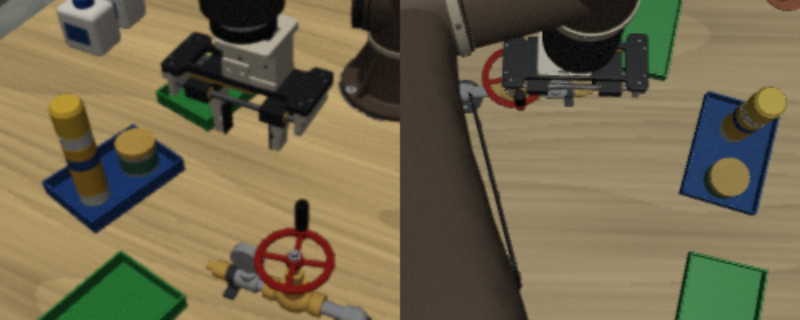

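The can stands upright in the tray (top (173,145) scene) with the tin undisturbed. The handle is free at about (318,214). Moving to grip it.

Emit:
step_arm(
  moves=[
    [[0.7,3,0,0,6],[0,3,0,0,6],[0,1.65,0,0,6],[0,0,-3,0,6],[0,0,-3,0,6],[0,0,-3,0,6],[0,0,-2.5,0,6],[0,0,-1.5,0,6],[0,0,0,0,6],[0,0,0,0,6]],
  ],
)

```text
clock: 9.4
tool_pos: [0.5364, 0.0336, 0.1411]
orientation: [180.0, -0.0, -0.0]
force: [0.5, 0.6, 1.2]
opening: 0.0597
gripper_force: 0.0
```

Emit:
step_arm(
  moves=[
    [[0,0,0,0,1],[0,0,0,0,1],[0,0,0,0,1],[0,0,0,0,1],[0,0,0,0,1],[0,0,0,0,1],[0,0,0,0,1]],
  ],
)

```text
clock: 10.1
tool_pos: [0.5362, 0.0348, 0.1408]
orientation: [-180.0, -0.0, 0.0]
force: [1.0, 2.9, 1.7]
opening: 0.0193
gripper_force: 30.0
```

```bash
cat >> h.py <<'E'
def arc(a0,step,n,r=5.0):
    a=np.radians(a0+step*np.arange(n+1)); p=np.c_[np.cos(a),np.sin(a)]*r
    q=np.round(p,2); print([[round(float(x),2),round(float(y),2)] for x,y in np.diff(q,axis=0)])
E
python3 -c "
from h import *
arc(197.5,-18,10);arc(17.5,-18,10)"
```

```text
[[-0.23, 1.54], [0.26, 1.55], [0.72, 1.38], [1.12, 1.1], [1.4, 0.7], [1.54, 0.23], [1.55, -0.26], [1.38, -0.72], [1.1, -1.12], [0.7, -1.4]]
[[0.23, -1.54], [-0.26, -1.55], [-0.72, -1.38], [-1.12, -1.1], [-1.4, -0.7], [-1.54, -0.23], [-1.55, 0.26], [-1.38, 0.72], [-1.1, 1.12], [-0.7, 1.4]]
```

Emit:
step_arm(
  moves=[
    [[-0.23,1.54,0,0,1],[0.26,1.55,0,0,1],[0.72,1.38,0,0,1],[1.12,1.1,0,0,1],[1.4,0.7,0,0,1]],
  ],
)

```text
clock: 10.6
tool_pos: [0.5679, 0.096, 0.1407]
orientation: [179.8, 0.1, 0.0]
force: [-1.0, -12.6, 3.3]
opening: 0.0195
gripper_force: 30.0
```

Emit:
step_arm(
  moves=[
    [[1.54,0.13,0,0,1],[1.55,-0.3,0,0,1],[1.38,-0.72,0,0,1],[1.1,-1.12,0,0,1]],
  ],
)

```text
clock: 11.0
tool_pos: [0.6248, 0.078, 0.1407]
orientation: [-180.0, 0.0, 0.1]
force: [-5.5, 1.8, 5.7]
opening: 0.0193
gripper_force: 30.0
```

Emit:
step_arm(
  moves=[
    [[0.7,-1.4,0,0,1],[0.15,-0.77,0,0,1],[0.05,-0.77,0,0,1]],
  ],
)

```text
clock: 11.3
tool_pos: [0.6344, 0.0501, 0.1407]
orientation: [-179.7, -0.2, -0.0]
force: [-8.6, 44.1, 8.2]
opening: 0.0194
gripper_force: 30.0
```

Emit:
step_arm(
  moves=[
    [[-0.1,0,-0.1,0,1],[0,0,0,0,1],[0,0,0,0,1]],
  ],
)

```text
clock: 11.6
tool_pos: [0.6343, 0.0507, 0.1408]
orientation: [-179.8, -0.3, 0.1]
force: [2.2, 12.7, 4.1]
opening: 0.0194
gripper_force: 30.0
```

Emit:
step_arm(
  moves=[
    [[0,-0.15,0,0,1],[0,-0.15,0,0,1],[0,0,0,0,1],[0,0,0,0,1]],
  ],
)

```text
clock: 12.0
tool_pos: [0.6344, 0.0506, 0.1408]
orientation: [-179.6, -0.3, 0.1]
force: [-0.6, 25.0, 5.3]
opening: 0.0196
gripper_force: 30.0
```

```bash
python3 -c "
from h import *
arc(2,18,20)"
```

```text
[[-0.3, 1.54], [-0.76, 1.37], [-1.14, 1.07], [-1.42, 0.66], [-1.55, 0.19], [-1.54, -0.3], [-1.37, -0.76], [-1.07, -1.14], [-0.66, -1.42], [-0.19, -1.55], [0.3, -1.54], [0.76, -1.37], [1.14, -1.07], [1.42, -0.66], [1.55, -0.19], [1.54, 0.3], [1.37, 0.76], [1.07, 1.14], [0.66, 1.42], [0.19, 1.55]]
```

Emit:
step_arm(
  moves=[
    [[0,0.3,0,0,1],[-0.3,1.54,0,0,1],[-0.7,1.4,0,0,1],[-1.1,1.12,0,0,1],[-1.36,0.76,0,0,1]],
  ],
)

```text
clock: 12.5
tool_pos: [0.5996, 0.0963, 0.1407]
orientation: [180.0, -0.2, 0.1]
force: [3.9, -7.0, 5.6]
opening: 0.0196
gripper_force: 30.0
```

Emit:
step_arm(
  moves=[
    [[-1.55,0.15,0,0,1],[-1.54,-0.3,0,0,1],[-1.37,-0.76,0,0,1],[-1.07,-1.14,0,0,1],[-0.66,-1.42,0,0,1]],
  ],
)

```text
clock: 13.0
tool_pos: [0.5361, 0.0622, 0.1408]
orientation: [-179.9, -0.2, 0.1]
force: [6.4, 3.6, 0.3]
opening: 0.0196
gripper_force: 30.0
```

Emit:
step_arm(
  moves=[
    [[-0.15,-1.55,0,0,1],[0.3,-1.54,0,0,1],[0.76,-1.37,0,0,1],[1.14,-1.07,0,0,1],[1.42,-0.66,0,0,1],[1.55,-0.19,0,0,1],[1.54,0.3,0,0,1],[1.37,0.76,0,0,1],[1.07,1.14,0,0,1],[0.66,1.42,0,0,1]],
  ],
)

```text
clock: 14.0
tool_pos: [0.6318, 0.0326, 0.1406]
orientation: [179.9, 0.1, 0.0]
force: [-8.7, -1.4, 13.7]
opening: 0.0196
gripper_force: 30.0
```

Emit:
step_arm(
  moves=[
    [[0.14,1.55,0.1,0,1],[-0.3,1.54,0,0,1],[-0.76,1.37,0,0,1],[-1.14,1.07,0,0,1],[-1.42,0.66,0,0,1],[-1.55,0.19,0,0,1],[-1.54,-0.3,0,0,1],[-1.37,-0.76,0,0,1],[-1.07,-1.14,0,0,1],[-0.66,-1.42,0,0,1]],
  ],
)

```text
clock: 15.0
tool_pos: [0.536, 0.0619, 0.1409]
orientation: [-179.9, -0.1, 0.1]
force: [10.5, 1.7, -7.4]
opening: 0.0191
gripper_force: 30.0
```

Emit:
step_arm(
  moves=[
    [[-0.1,-1.55,0,0,1],[0.3,-1.54,0,0,1],[0.76,-1.37,0,0,1],[1.14,-1.07,0,0,1],[1.42,-0.66,0,0,1],[1.55,-0.19,0,0,1],[1.54,0.3,0,0,1],[1.37,0.76,0,0,1],[1.07,1.14,0,0,1]],
  ],
)

```text
clock: 15.9
tool_pos: [0.6246, 0.0188, 0.1406]
orientation: [179.9, 0.2, -0.0]
force: [-12.7, 3.2, 12.1]
opening: 0.0193
gripper_force: 30.0
```

Emit:
step_arm(
  moves=[
    [[0.6,1.42,0,0,1],[0.1,0.9,0,0,1],[0,0.6,0,0,1],[0,0,0,0,1],[0,0,0,0,1],[0,0,0,0,1]],
  ],
)

```text
clock: 16.5
tool_pos: [0.6342, 0.049, 0.1408]
orientation: [-179.9, -0.1, 0.0]
force: [5.1, 0.9, -0.5]
opening: 0.0192
gripper_force: 30.0
```

Run:
```python
from h import *
for _ in range(3):
    im,d=snap('scene','scene4');o=ctrl.get_obs();p=o['tool_pos'];print(p,o['force'],np.degrees(np.arctan2(p[1]-.0488,p[0]-.584)),o['gripper_force'])
t,_=snap('top','top4')
cv2.imwrite('pics/c4.png',cv2.resize(np.hstack([im[80:350,130:400],t[80:350,240:510]]),None,fx=1.4,fy=1.4))
```

```text
[0.63421618 0.04902229 0.14080787] [ 5.80833236  1.91231231 -1.31818898] 0.25362416292451034 29.99976174440235
[0.63421191 0.04900601 0.14081792] [ 5.6008621   0.97411794 -1.31459355] 0.23507329101413998 29.999831270542927
[0.63420568 0.04900581 0.14081217] [ 5.32785226  2.18094182 -0.74713617] 0.23486921864230242 29.999868499289732
```

View pics/c4.png

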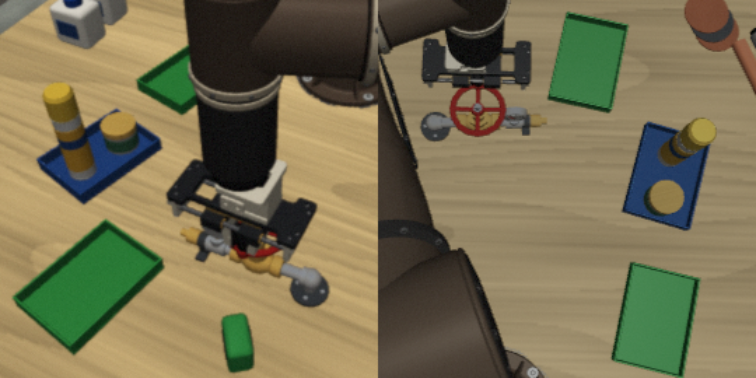

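The picture shows the hand closed on the handle at the far side of the wheel. The can is upright in the tray (top about (175,145) in scene), and the tin and tape are unmoved. The wheel stands within about 2° of two full turns from the measured stop.

```bash
python3 -c "
from h import *
print(close_job())"
```

```text
the job is handed in; nothing more can be done
None
```

I handed the job in, though it returned no verdict: the can stands upright in the tray, and the valve was screwed shut to its stop and backed off two turns (about 2° short by the measured tool position), with the hand still gripping the handle at about 30 N.

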